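# Load the drilling fixture: backing, blank, template, bushes

## Robot

A 6-joint arm with a two-finger parallel gripper is mounted at the origin on a cart in front of the work surface, level with it; the furniture and walls round the work are solid. World frame = base frame: x ahead of the robot, y to its left, z up, the work surface at z = 0. Lengths are in m, angles in rad, forces in N, time in s.
With the tool pointing down it reaches from about 0.275 to 0.85 m from the base axis. Payload 19 kg.
Tool frame: the origin (TCP) lies midway between the tips of the shut fingers; the grasp point (between the pads) lies 19 mm behind it; z points along the fingers, y is the line along which they close (so a half turn about z gives the same grasp; the last joint's range is limited). The gripper opens to 85 mm and grips with 20 to 120 N. Pads are 22 mm wide; open, the fingers measure 114 mm over their backs; the gripper's body (76 mm by 85 mm) begins 54 mm behind the grasp point. The pads swing forward as they close: fully open they stand 13 mm farther back than shut.
Start: joints at [-1.356, 0.15, 1.437, -0, 1.554, -0.134], TCP at [0.196, -0.54, 0.2] pointing down, gripper open.
Joint ranges: [-2.8, 2.8], [-0.68, 2.1], [0.12, 2.68], [-1.39, 4.53], [0.16, 2.79], [-2.81, 2.81]. Speed limits (rad/s): [1.89, 1.89, 2.22, 3.01, 3.01, 3.01].

## Interface

Orientations are given as a 3x3 rotation matrix whose columns are the frame's x, y, z axes.
In Python, from plant import ctrl, snapshot gives the robot as it stands. The module is installed in compiled form; this text tells all that it offers.
- The arm moves only by the tool drive_tool, never from a script. Its argument "plan" is text: rows parted by semicolons, each of 7 numbers parted by spaces: the shift along the tool's x, y, z as a fraction of full scale, then the turn, a rotation vector about the tool's x, y, z as a fraction of full scale, then the opening, from -1 (shut) to 1 (fully open). A call has 1 to 8 rows; each row shifts and turns the commanded pose from where the row before left it, along the tool's axes as they then stand; what a row does not reach is not made up. Full scale, the value 1, is 0.03 m for a shift and 1.5 rad for a turn. A row lasts 1/10 s, in which the tool goes at most 50 mm and 8.59 degrees, less where a joint would pass 70% of its speed; a pose out of reach is approached as far as the arm can. A call with a number of a shift or a turn outside -1 to 1 is refused whole. A call with a gripper value outside its range is refused whole. The fingers move at their own pace and stop on an object; "force" is the grip in N (left out, the last holds). Time passes only in rows, so rows that do not move let the fingers close. It gives the time, the measured TCP pose, the force, the opening and the grip force at its end, in the units of the state.
- ctrl.observe(): the state, without advancing time (a new reading comes with each control period).
- snapshot(name): name is "scene" or "top"; returns a dict with "frame" (420x560x3 uint8, red, green, blue), "depth" (420x560 float32, m along the optical axis (not along the pixel's ray), 0 where there is no reading), "mtx" (3x3 intrinsics, pixels), "eye" and "attitude" of the camera in the world. Camera axes: x right, y down, z forward; pixel columns grow to the right and rows downward; lengths in m; the calibration is good to about 2 mm. A picture is of the moment at which its call begins.
- ctrl.hand_in(): hands the job in; it is judged then, once.
The state is a dict: "time_s": time; "joint_positions": joint angles; "joint_velocities": joint speeds; "joint_efforts": joint torques, N m; "ee_pos": TCP position; "orientation": TCP orientation; "ft_force": force on the tool from outside, world axes, zero at the start; "wrist_torque": the same for the moment, N m; "grip_width": finger opening in m; "gripper_force": force on a finger pad.
Only numpy, scipy, OpenCV 4.12 (cv2) and the standard library are available. Lean on these libraries where they do the work, as an engineer would, in place of code of your own. Each camera call takes 0.05 s, during which the arm holds its last target. There are 200 camera calls.

## Task

Load the blue drilling fixture for the next part: slip the dark brown backing board over its two dowels first, then the pale wooden blank, then the aluminium template, each down flat on the one below. Finally put the dark steel bush fully home in the larger middle hole of the template and the brass bush fully home in the smaller one.

Things in the scene. Friction and masses are not known exactly. Their poses are not given: they have to be found in the camera images.
- drill_fixture: blue steel bar screwed down: 150 mm long (x), 42 wide (y), 24 high; low bolted lugs make it 180 long. Two upright steel dowels, 12 mm thick, at x = +52 and -52, y = 0, end 50.5 above the bar's top (74.5 above the worktop); bullet noses taper to 5 mm over the last 9. Both ends alike. Origin: centre of underside, z up.
- backing_board: loose dark brown board with old drill marks, 144 (x) x 60 (y) x 12 (z) mm, 90 g, lying flat; two through holes of 15 mm at x = +52 and -52, y = 0. Goes on the bar first, either way round, and overhangs its sides by 9 mm. Origin: centre of underside, z up.
- workpiece: loose pale wooden blank with two pencil crosses, 144 (x) x 60 (y) x 18 (z) mm, 120 g, lying flat; two through holes of 15 mm at x = +52 and -52, y = 0. Goes on the backing board, either way round. Origin: centre of underside, z up.
- drill_template: loose aluminium plate, 144 (x) x 60 (y) x 12 (z) mm, 240 g, lying flat; two through holes of 15 mm at x = +52 and -52, y = 0. Between them two bush holes right through: the larger, 23 mm, at x = +19, y = 0; the smaller, 17 mm, at x = -19, y = 0. Goes on the blank, either way round; the dowels then stand 8.5 mm above it. Origin: centre of underside, z up.
- steel_bush: loose dark steel drill bush, 60 g, standing upright: shank 20 mm thick, 11 long, its lowest 4 mm tapered to 15; knurled head 30 mm wide from 11 to 28 above the foot. Home, its head rests on the template and its origin is 1 mm above the template's underside. Origin: centre of the foot's underside, z up.
- brass_bush: loose brass drill bush, 60 g, standing upright: shank 14 mm thick, 11 long, its lowest 4 mm tapered to 9; knurled head 24 mm wide from 11 to 28 above the foot. Home, its head rests on the template and its origin is 1 mm above the template's underside. Origin: centre of the foot's underside, z up.

How it is judged:
By the outcome, as a careful person would: the job done as asked, in the order asked, and still so for the second after the job is handed in, with the robot touching nothing.
It also fails if it takes over 109 s, if anything falls off the work surface, if the arm or the gripper's body presses on something with over 40 N, if the wrist force passes 120 N, or if a joint passes its speed limit or range.

## Working session

There is one attempt and no reset: what is moved stays moved. The work goes in short steps, Python scripts to look and compute and a tool call to move; the robot and the scene stay as the last step left them, time stands still between calls to the robot, and variables do not carry over. Pictures are saved under pics/ and viewed, at most 14 in all, crops included, and the job is handed in when it is done.

Besides the shell and the picture viewer there is one more tool, called after "Emit:" by a JSON object that holds its "op" and its "data", one argument or row to a line. drive_tool: Moves the arm, as the interface text tells. Shift numbers are shares of 0.03 m and turn numbers shares of 1.5 rad, none past 1 either way. Its arguments: {"type":"object","properties":{"plan":{"type":"string"},"force":{"type":"number"}},"required":["plan"]}

```bash
mkdir -p pics; python3 - <<'E'
from plant import ctrl, snapshot
import cv2,numpy as np,pickle
for n in("scene","top"):
    s=snapshot(n); cv2.imwrite(f"pics/{n}0.png",s["frame"][:,:,::-1]); pickle.dump(s,open(f"{n}0.pkl","wb"))
    print(n,s["mtx"].round(1).tolist(),np.round(s["eye"],3),np.round(s["attitude"],3).tolist())
print(ctrl.observe())
E
```

```text
scene [[498.3, 0.0, 279.1], [0.0, 498.3, 211.1], [0.0, 0.0, 1.0]] [ 0.176 -0.801  0.561] [[0.842, -0.313, 0.439], [-0.539, -0.496, 0.681], [0.005, -0.81, -0.587]]
top [[425.9, 0.0, 277.5], [0.0, 425.9, 210.9], [0.0, 0.0, 1.0]] [ 0.445 -0.171  0.895] [[0.026, -0.988, 0.15], [-1.0, -0.023, 0.019], [-0.015, -0.151, -0.988]]
{'time_s': 0.1, 'joint_positions': array([-1.35602583e+00,  1.50944529e-01,  1.43791977e+00,  3.10815395e-06,
        1.55379288e+00, -1.33983702e-01]), 'joint_velocities': array([-0.00213859, -0.00181288, -0.00014322, -0.00029436, -0.00106759,
        0.00068743]), 'joint_efforts': array([ 5.99973660e-03, -7.14379907e+01, -5.71794963e+01, -3.00761922e-04,
        7.10458888e-03, -1.78755847e-06]), 'ee_pos': array([ 0.19643341, -0.54015386,  0.19935448]), 'orientation': array([[ 9.39799201e-01,  3.41727101e-01, -2.23839924e-04],
       [ 3.41727144e-01, -9.39798636e-01,  1.04073595e-03],
       [ 1.45283225e-04, -1.05457499e-03, -9.99999433e-01]]), 'ft_force': array([ 1.42395945, -0.17669795, -0.17765136]), 'wrist_torque': array([ 0.01712961, -0.01377953,  0.0234448 ]), 'gripper_force': 0.0, 'grip_width': 0.08539773115694557}
```

View pics/scene0.png

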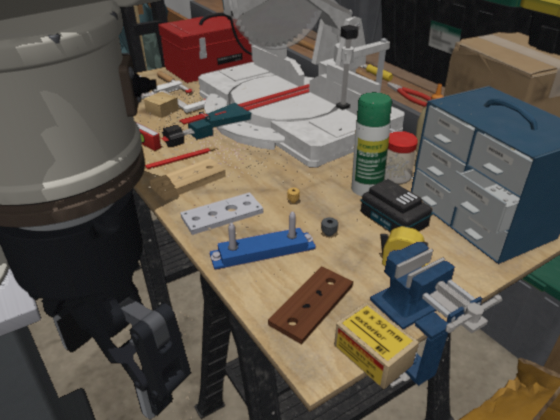

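View pics/top0.png

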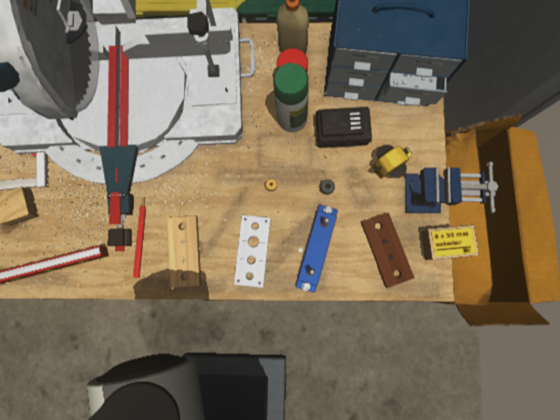

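The scene view shows the blue fixture at (262,247), brown board (312,303), template (222,212), blank (190,183), brass bush (293,195) and steel bush (329,227). In the top view they are at (317,250), (387,250), (253,252), (183,252), (271,184) and (327,186).

```bash
cat > h.py <<'E'
import cv2,numpy as np,pickle
def rays(s,uv):
    uv=np.atleast_2d(uv).astype(float); K=s["mtx"]
    d=np.c_[(uv[:,0]-K[0,2])/K[0,0],(uv[:,1]-K[1,2])/K[1,1],np.ones(len(uv))]
    return d@np.array(s["attitude"]).T
def onplane(s,uv,z):
    r=rays(s,uv); e=np.array(s["eye"]); return e+r*((z-e[2])/r[:,2])[:,None]
def cloud(s):
    h,w=s["depth"].shape; v,u=np.mgrid[:h,:w]
    P=np.array(s["eye"])+rays(s,np.c_[u.ravel(),v.ravel()])*s["depth"].reshape(-1,1)
    return P.reshape(h,w,3)
def tri(s1,p1,s2,p2):
    a,b=rays(s1,p1)[0],rays(s2,p2)[0]; e1,e2=np.array(s1["eye"]),np.array(s2["eye"])
    t=np.linalg.lstsq(np.c_[a,-b],e2-e1,rcond=None)[0]
    q1,q2=e1+a*t[0],e2+b*t[1]; return (q1+q2)/2,np.linalg.norm(q1-q2)
def rect(P):
    (c,sz,ang)=cv2.minAreaRect((P[:,:2]*1000).astype(np.float32))
    if sz[0]<sz[1]: sz=sz[::-1]; ang+=90
    return np.round(c,1),np.round(sz,1),round((ang+90)%180-90,1)
E
python3 - <<'E'
from h import *
R={"top":dict(work=(160,210,206,292),templ=(230,210,275,290),fix=(292,200,342,296),board=(355,208,418,292),brass=(260,174,282,195),steel=(316,175,340,197)),
"scene":dict(work=(150,160,230,205),templ=(176,190,270,234),fix=(205,205,320,268),board=(265,262,358,342),brass=(284,184,304,206),steel=(318,214,342,240))}
for n in R:
    s=pickle.load(open(n+"0.pkl","rb")); C=cloud(s)
    for k,(a,b,c,d) in R[n].items():
        P=C[b:d,a:c].reshape(-1,3); ok=s["depth"][b:d,a:c].ravel()>0; F=s["frame"][b:d,a:c].reshape(-1,3)
        P=P[ok]; z=P[:,2]; lo=np.percentile(z,5)
        h,e=np.histogram(z[z>0.006],bins=np.arange(.006,.1,.002)); zt=np.median(z[(z>e[h.argmax()]-.002)&(z<e[h.argmax()]+.004)])
        Q=P[np.abs(z-zt)<.004]
        print(n,k,"table",round(np.median(z[z<.006])*1000,1) if (z<.006).any() else None,"ztop",round(zt*1000,1),"max",round(z.max()*1000,1),*rect(Q),len(Q))
t=pickle.load(open("top0.pkl","rb"))["frame"]; sc=pickle.load(open("scene0.pkl","rb"))["frame"]
A=cv2.resize(t[168:300,150:420],None,fx=2.9,fy=2.9,interpolation=cv2.INTER_CUBIC)
cv2.imwrite("pics/topc.png",A[:,:,::-1])
E
```

```text
top work table 0.7 ztop 18.5 max 23.8 [491.6  39.2] [144.3  61.1] 6.1 1959
top templ table 0.8 ztop 12.8 max 18.2 [ 496.2 -102.7] [143.9  60.2] -4.2 1785
top fix table 1.0 ztop 25.0 max 77.8 [ 506.4 -236.5] [151.1  42.1] -15.3 1405
top board table 1.3 ztop 13.2 max 18.8 [ 515.1 -409.2] [144.5 120.2] 19.6 2017
top brass table 0.9 ztop 27.5 max 33.4 [ 633.4 -138.3] [23.6 22.5] -54.8 101
top steel table 1.2 ztop 29.0 max 33.4 [ 632.3 -255.3] [29.1 27.5] 89.8 161
scene work table -0.7 ztop 17.0 max 20.4 [499.5 -11. ] [163.9 146.6] -83.4 1173
scene templ table -0.6 ztop 11.0 max 75.2 [500.5 -65.4] [145.2 138.3] -4.1 1485
scene fix table -0.6 ztop 23.1 max 75.2 [ 509.  -236.9] [154.   45.3] -15.1 1385
scene board table -0.6 ztop 11.2 max 50.1 [ 514.1 -399.8] [147.   99.7] 21.1 2825
scene brass table -0.6 ztop 26.8 max 29.7 [ 634.7 -140.1] [24.8 21.4] 56.6 81
scene steel table -0.6 ztop 27.1 max 30.3 [ 632.2 -256.8] [28.5 26.3] -26.4 153
```

View pics/topc.png

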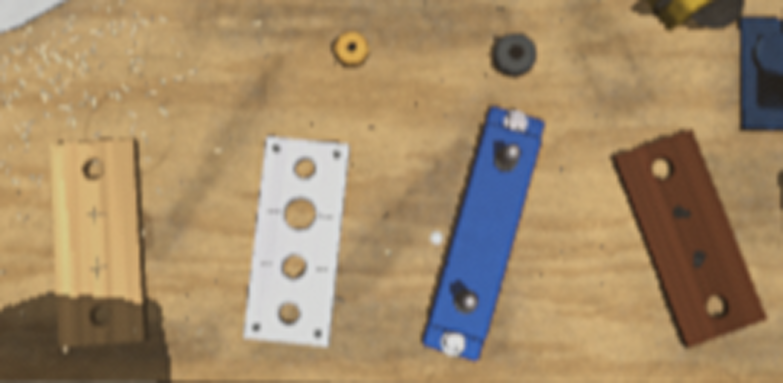

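The crop confirms the colours and holes: the template's larger hole (300,213) lies toward +x, the smaller one at (293,266). The dowels show at (508,155) and (465,300). Next I refine the board, holes and dowels from both views.

```bash
cat >> h.py <<'E'
ROI={"top":dict(work=(160,210,206,292),templ=(230,210,275,290),fix=(292,200,342,296),board=(355,208,418,292)),
"scene":dict(work=(150,160,230,205),templ=(176,190,266,234),fix=(205,229,320,268),board=(265,262,358,342))}
ZT=dict(work=.018,templ=.012,fix=.024,board=.012)
def mask(s,n,k):
    hsv=cv2.cvtColor(s["frame"],cv2.COLOR_RGB2HSV); H,S,V=[hsv[...,i].astype(int) for i in range(3)]
    C=cloud(s)[...,2]
    m={"board":(S>120)&((H<12)|(H>172))&(V<150),"fix":(H>105)&(H<125)&(S>120),"templ":(S<50)&(V>120),"work":(C>.010)}[k]
    o=np.zeros(m.shape,np.uint8); a,b,c,d=ROI[n][k]; o[b:d,a:c]=m[b:d,a:c]
    cs,_=cv2.findContours(o,cv2.RETR_EXTERNAL,cv2.CHAIN_APPROX_NONE)
    return max(cs,key=cv2.contourArea)[:,0]
E
python3 - <<'E'
from h import *
S={n:pickle.load(open(n+"0.pkl","rb")) for n in("top","scene")}
for k in ZT:
  px={}
  for n in S:
    c=mask(S[n],n,k); P=onplane(S[n],c,ZT[k]); r=rect(P); print(k,n,*r); 
    q=cv2.boxPoints(((float(r[0][0]),float(r[0][1])),tuple(map(float,r[1])),r[2]))
    # centre pixel of the top face, for triangulation
    K=S[n]["mtx"];X=(np.r_[r[0]/1000,ZT[k]]-S[n]["eye"])@np.array(S[n]["attitude"]);px[n]=(K@X)[:2]/X[2]
  p,g=tri(S["top"],px["top"],S["scene"],px["scene"]); print("   tri",(p*1000).round(1),"gap",round(g*1000,1))
# dowel tips by depth
for n,(a,b,c,d) in {"top":(292,200,342,296),"scene":(205,205,320,250)}.items():
  C=cloud(S[n])[b:d,a:c].reshape(-1,3); Q=C[(C[:,2]>.060)&(C[:,2]<.085)]
  for sgn in(0,1):
    q=Q[(Q[:,0]>.506)==sgn]
    if len(q): print(n,"dowel",(np.median(q,0)*1000).round(1),"zmax",round(q[:,2].max()*1000,1),len(q))
# template holes in top
s=S["top"]
for k,t in(("templ",150),("work",0)):
  a,b,c,d=ROI["top"][k]; g=cv2.cvtColor(s["frame"],cv2.COLOR_RGB2GRAY)
  C=cloud(s)[...,2]; m=((C<ZT[k]-.003)).astype(np.uint8)[b:d,a:c] if k=="work" else (g[b:d,a:c]<t).astype(np.uint8)
  nn,l,st,ce=cv2.connectedComponentsWithStats(m)
  for i in range(1,nn):
    if 8<st[i,4]<200 and abs(ce[i,0]+a-(a+c)/2)<12: print(k,"hole",st[i,4],(onplane(s,ce[i]+[a,b],ZT[k])*1000).round(1))
E
```

```text
work top [491.6  38.8] [144.1  62.5] 5.5
work scene [491.1  32.5] [150.1  71.2] 6.1
   tri [492.7  39.4  13.7] gap 1.9
templ top [ 495.1 -103.2] [145.6  62.1] -4.4
templ scene [ 496.  -102.3] [148.2  65.1] -4.4
   tri [ 495.3 -103.4   12.9] gap 0.5
fix top [ 503.5 -235.7] [172.8  39.7] -15.2
fix scene [ 498.1 -246.3] [171.5  59.4] -15.0
   tri [ 504.  -236.4   14.3] gap 0.3
board top [ 504.4 -381.4] [141.7  58.9] 20.5
board scene [ 503.5 -384.8] [148.1  61.3] 20.8
   tri [ 505.  -382.3    8.9] gap 0.8
top dowel [ 455.4 -222.2   71.4] zmax 77.8 32
top dowel [ 554.9 -249.1   71.3] zmax 76.8 30
scene dowel [ 456.  -225.1   67.9] zmax 75.2 56
scene dowel [ 555.  -252.5   66.9] zmax 74.4 52
templ hole 29 [[ 519.7 -103.    12. ]]
templ hole 24 [[ 473.8 -100.6   12. ]]
templ hole 32 [[442.  -98.8  12. ]]
work hole 35 [[543.   44.5  18. ]]
work hole 38 [[439.6  33.3  18. ]]
```

Emit:
{"op": "drive_tool", "data": {
  "plan": "0.95 -0.12 0.2 0 0 0 1;0.95 -0.12 0.2 0 0 0 1;0.95 -0.12 0.2 0 0 0 1;0.95 -0.12 0.2 0 0 0 1;0.95 -0.12 0.2 0 0 0 1;0.95 -0.12 0.2 0 0 0 1;0.95 -0.12 0.2 0 0 0 1;0.95 -0.12 0.2 0 0 0 1",
  "force": 50
}}

```text
time_s: 0.9
ee_pos: [0.4018, -0.4346, 0.1513]
orientation: [[0.94, 0.342, -0.0], [0.342, -0.94, 0.001], [-0.0, -0.001, -1.0]]
ft_force: [-0.9, -0.2, -0.4]
grip_width: 0.0853
gripper_force: 0.0
```

Emit:
{"op": "drive_tool", "data": {
  "plan": "0.95 -0.12 0.5 0 0 0 1;0.95 -0.12 0.5 0 0 0 1;0.95 -0.12 0.5 0 0 0 1;0.95 -0.12 0.5 0 0 0 1;0 0 0 0 0 0 1;0 0 0 0 0 0 1"
}}

```text
time_s: 1.5
ee_pos: [0.5032, -0.3824, 0.0912]
orientation: [[0.939, 0.343, -0.001], [0.343, -0.939, 0.001], [-0.001, -0.001, -1.0]]
ft_force: [-0.3, 0.1, -0.7]
grip_width: 0.0853
gripper_force: 0.0
```

Emit:
{"op": "drive_tool", "data": {
  "plan": "0.05 0 0.9 0 0 -0.01 1;0 0 0.9 0 0 0 1;0 0 0.9 0 0 0 1;0 0 0.3 0 0 0 1;0 0 0 0 0 0 1;0 0 0 0 0 0 -1;0 0 0 0 0 0 -1;0 0 0 0 0 0 -1",
  "force": 50
}}

```text
time_s: 2.3
ee_pos: [0.5049, -0.3828, 0.0031]
orientation: [[0.935, 0.356, 0.001], [0.356, -0.935, -0.001], [0.001, 0.001, -1.0]]
ft_force: [0.4, 0.4, 0.1]
grip_width: 0.0437
gripper_force: 0.0
```

Emit:
{"op": "drive_tool", "data": {
  "plan": "0 0 0 0 0 0 -1;0 0 0 0 0 0 -1"
}}

```text
time_s: 2.5
ee_pos: [0.5046, -0.3824, 0.0022]
orientation: [[0.935, 0.356, 0.0], [0.356, -0.935, -0.0], [0.0, 0.0, -1.0]]
ft_force: [-0.9, -0.4, 0.2]
grip_width: 0.0122
gripper_force: 0.0
```

```bash
python3 - <<'E'
from plant import ctrl, snapshot
import cv2,numpy as np,pickle
s=snapshot("scene"); pickle.dump(s,open("scene1.pkl","wb"))
cv2.imwrite("pics/scene1.png",cv2.resize(s["frame"][190:370,200:400],None,fx=3,fy=3,interpolation=cv2.INTER_CUBIC)[:,:,::-1])
o=ctrl.observe();print(o["time_s"],o["ee_pos"],o["grip_width"],o["ft_force"],o["gripper_force"])
E
```

```text
2.55 [ 0.50461722 -0.38235445  0.00210047] 0.004590614022664007 [-0.71119441  0.07324409  0.65323937] 0.0
```

View pics/scene1.png

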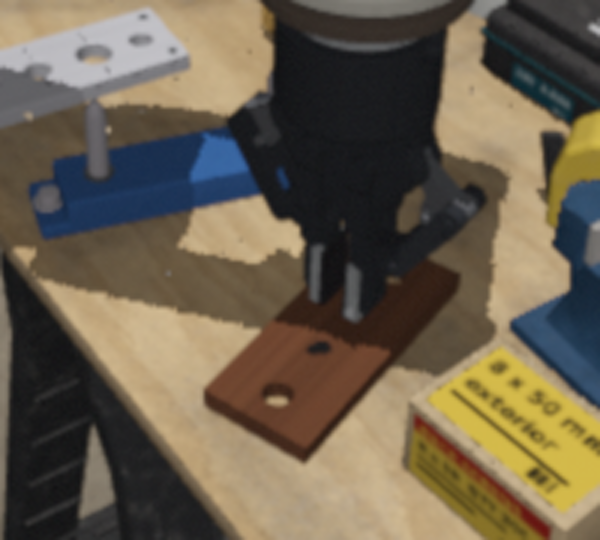

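The fingers have nearly shut just above the board at (340,290) in the crop. The board has not moved, so the pads were too far back at 60 mm. I reopen and go lower with a pre-set opening.

Emit:
{"op": "drive_tool", "data": {
  "plan": "0 0 -0.8 0 0 0 0.6;0 0 0 0 0 0 0.6;0 0 0 0 0 0 0.6;0 0 0 0 0 0 0.6;0 0 0 0 0 0 0.6;0 0 0 0 0 0 0.6;0 0 0 0 0 0 0.6"
}}

```text
time_s: 3.25
ee_pos: [0.5044, -0.3823, 0.0256]
orientation: [[0.935, 0.356, -0.0], [0.356, -0.935, 0.0], [-0.0, -0.0, -1.0]]
ft_force: [1.2, 0.5, 0.1]
grip_width: 0.0682
gripper_force: 0.0
```

Emit:
{"op": "drive_tool", "data": {
  "plan": "0 0 0.8 0 0 0 0.6;0 0 0.12 0 0 0 0.6;0 0 0 0 0 0 0.6;0 0 0 0 0 0 0.6"
}}

```text
time_s: 3.65
ee_pos: [0.5047, -0.3825, -0.0011]
orientation: [[0.935, 0.356, 0.0], [0.356, -0.935, -0.0], [0.0, 0.0, -1.0]]
ft_force: [-0.2, -0.0, 0.1]
grip_width: 0.0684
gripper_force: 0.0
```

Emit:
{"op": "drive_tool", "data": {
  "plan": "0 0 0.07 0 0 0 0.6;0 0 0.07 0 0 0 0.6;0 0 0 0 0 0 0.6;0 0 0 0 0 0 0.6"
}}

```text
time_s: 4.05
ee_pos: [0.5046, -0.3823, -0.0058]
orientation: [[0.935, 0.356, 0.0], [0.356, -0.935, 0.0], [0.0, -0.0, -1.0]]
ft_force: [-0.2, -0.0, 0.4]
grip_width: 0.0682
gripper_force: 0.0
```

Emit:
{"op": "drive_tool", "data": {
  "plan": "0 0 0 0 0 0 -1;0 0 0 0 0 0 -1;0 0 0 0 0 0 -1",
  "force": 50
}}

```text
time_s: 4.35
ee_pos: [0.5046, -0.3824, -0.0059]
orientation: [[0.935, 0.356, 0.0], [0.356, -0.935, 0.0], [0.0, -0.0, -1.0]]
ft_force: [0.4, -0.7, -0.4]
grip_width: 0.025
gripper_force: 0.0
```

```bash
python3 - <<'E'
from plant import ctrl, snapshot
from h import *
s=snapshot("scene"); pickle.dump(s,open("scene2.pkl","wb"))
o=ctrl.observe();print(o["time_s"],o["ee_pos"],o["grip_width"],o["ft_force"],o["gripper_force"])
cv2.imwrite("pics/scene2.png",cv2.resize(s["frame"][230:350,250:370],None,fx=5,fy=5,interpolation=cv2.INTER_CUBIC)[:,:,::-1])
for z in(-.006,.002,.012,.02,.03):
    X=(np.array([.5046,-.3824,z])-s["eye"])@np.array(s["attitude"]);p=(s["mtx"]@X)[:2]/X[2];print(z,p.round(1),"crop1",((p-[200,190])*3).round(),"crop2",((p-[250,230])*5).round())
E
```

```text
4.4 [ 0.50454996 -0.38233531 -0.00590146] 0.01733127162570774 [-0.05923018 -0.18593871  0.31888266] 0.0
-0.006 [311.  308.6] crop1 [333. 356.] crop2 [305. 393.]
0.002 [311.3 305. ] crop1 [334. 345.] crop2 [306. 375.]
0.012 [311.6 300.3] crop1 [335. 331.] crop2 [308. 352.]
0.02 [311.8 296.6] crop1 [335. 320.] crop2 [309. 333.]
0.03 [312.1 291.8] crop1 [336. 305.] crop2 [310. 309.]
```

View pics/scene2.png

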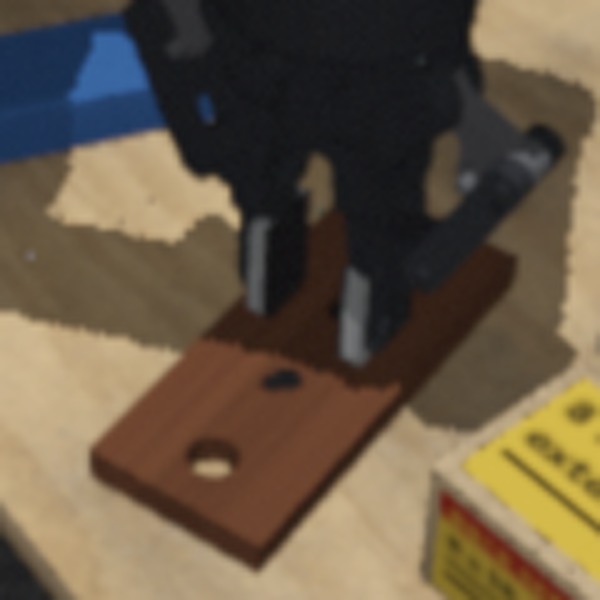

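Fingertips are at about (265,312) and (355,362) in the crop, still above the board. That puts them roughly 24 mm above the reported TCP. I measure this offset from depth in both views, in x and y too.

```bash
python3 - <<'E'
from plant import ctrl, snapshot
from h import *
t=snapshot("top"); pickle.dump(t,open("top2.pkl","wb")); o=ctrl.observe(); print(o["ee_pos"],o["grip_width"],o["ft_force"])
Rm=o["orientation"]; T=np.array(o["ee_pos"])
for n,s in(("s1",pickle.load(open("scene1.pkl","rb"))),("s2",pickle.load(open("scene2.pkl","rb")))):
    C=cloud(s).reshape(-1,3); F=s["frame"].reshape(-1,3).astype(int)
    T2=T.copy(); T2[2]=.0021 if n=="s1" else -.0059
    L=(C-T2)@Rm  # tool coords
    m=(np.abs(L[:,0])<.02)&(np.abs(L[:,1])<.04)&(C[:,2]>.015)&(L[:,2]>-.06)&(L[:,2]<.01)
    q=L[m]*1000
    for a in(-40,-30,-20,-10,0,10,20,30):
        k=q[(q[:,1]>=a)&(q[:,1]<a+10)]
        if len(k)>3: print(n,"y",a,"n",len(k),"x",np.percentile(k[:,0],[5,50]).round(),"tool z max",np.percentile(k[:,2],[90,97,100]).round(1))
# top: gripper body centre check
C=cloud(t).reshape(-1,3); L=(C-T)@Rm*1000
for z0 in(-60,-90,-120,-150,-200):
    k=L[(np.abs(L[:,2]-z0)<12)&(np.abs(L[:,0])<90)&(np.abs(L[:,1])<90)]
    if len(k)>5: print("top z",z0,len(k),"x",np.percentile(k[:,0],[2,98]).round(),"y",np.percentile(k[:,1],[2,98]).round())
E
```

```text
[ 0.50456227 -0.38234335 -0.00591047] 0.009895148294824484 [0.56690237 0.18556583 0.50996317]
s1 y -20 n 28 x [-7. -5.] tool z max [-40.5 -37.5 -37.4]
s1 y -10 n 153 x [-10.  -3.] tool z max [-35.2 -31.4 -30. ]
s1 y 0 n 11 x [-9. -8.] tool z max [-35.5 -34.1 -33.6]
s1 y 10 n 96 x [-10.  -7.] tool z max [-36.4 -33.4 -32.4]
s1 y 20 n 59 x [-6. -2.] tool z max [-42.5 -39.1 -37.7]
s2 y -30 n 19 x [-6. -5.] tool z max [-40.1 -38.1 -37.6]
s2 y -20 n 100 x [-10.  -6.] tool z max [-35.8 -33.2 -31.2]
s2 y -10 n 57 x [-10.   0.] tool z max [-34.7 -33.  -32.3]
s2 y 10 n 41 x [-10.  -9.] tool z max [-36.9 -33.9 -32.3]
s2 y 20 n 122 x [-9. -5.] tool z max [-38.7 -35.6 -32.2]
top z -150 13 x [-11.  -6.] y [-38. -32.]
```

Emit:
{"op": "drive_tool", "data": {
  "plan": "0 0 -0.3 0 0 0 0.6;0 0 0 0 0 0 0.6;0 0 0 0 0 0 0.6;0 0 0 0 0 0 0.6;0 0 0 0 0 0 0.6;0 0 0 0 0 0 0.6;0 0 0 0 0 0 0.6"
}}

```text
time_s: 5.15
ee_pos: [0.5045, -0.3823, 0.003]
orientation: [[0.935, 0.356, -0.0], [0.356, -0.935, 0.0], [-0.0, -0.0, -1.0]]
ft_force: [0.3, -0.4, 0.7]
grip_width: 0.0683
gripper_force: 0.0
```

Emit:
{"op": "drive_tool", "data": {
  "plan": "0 0 0.3 0 0 0 0.6;0 0 0.3 0 0 0 0.6;0 0 0.3 0 0 0 0.6;0 0 0.1 0 0 0 0.6;0 0 0 0 0 0 0.6;0 0 0 0 0 0 0.6"
}}

```text
time_s: 5.75
ee_pos: [0.5046, -0.3824, -0.0268]
orientation: [[0.935, 0.356, 0.0], [0.356, -0.935, 0.0], [0.0, 0.0, -1.0]]
ft_force: [0.1, -0.7, -0.4]
grip_width: 0.0685
gripper_force: 0.0
```

Emit:
{"op": "drive_tool", "data": {
  "plan": "0 0 0.1 0 0 0 0.6;0 0 0.1 0 0 0 0.6;0 0 0.06 0 0 0 0.6;0 0 0 0 0 0 0.6"
}}

```text
time_s: 6.15
ee_pos: [0.5044, -0.3822, -0.035]
orientation: [[0.935, 0.356, -0.0], [0.356, -0.935, 0.0], [-0.0, -0.0, -1.0]]
ft_force: [-0.2, 0.3, -0.2]
grip_width: 0.0682
gripper_force: 0.0
```

```bash
python3 - <<'E'
from plant import ctrl, snapshot
from h import *
s=snapshot("scene"); pickle.dump(s,open("scene3.pkl","wb"))
o=ctrl.observe();Rm=o["orientation"]; T=np.array(o["ee_pos"]);print(T,o["grip_width"],o["ft_force"])
C=cloud(s).reshape(-1,3); L=(C-T)@Rm*1000
for a in range(-60,60,10):
    k=(L[:,1]>=a)&(L[:,1]<a+10)&(np.abs(L[:,0])<13)&(L[:,2]>-110)&(s["frame"].reshape(-1,3).max(1)<60)
    if k.sum()>3: print("y",a,k.sum(),"world z low",np.percentile(C[k,2]*1000,[0,3,10]).round(1),"toolz",L[k,2].max().round(1))
E
```

```text
[ 0.50447385 -0.38227989 -0.03487053] 0.06863494869223527 [ 0.7307423  -0.02030661 -0.04278015]
y -60 155 world z low [-366.3 -356.5   54.1] toolz 331.4
y -50 72 world z low [12.7 19.5 28.1] toolz -47.5
y -40 203 world z low [ 6.1  8.5 12.3] toolz -40.9
y -30 85 world z low [ 9.6  9.8 10.4] toolz -44.4
y -20 83 world z low [9.2 9.6 9.9] toolz -44.1
y -10 94 world z low [ 9.   9.7 10.4] toolz -43.9
y 0 85 world z low [ 9.   9.5 10.2] toolz -43.8
y 10 76 world z low [ 9.7 10.  10.3] toolz -44.6
y 20 65 world z low [0.8 2.6 8.8] toolz -35.7
y 30 154 world z low [ 6.8  9.7 50.8] toolz -41.6
y 40 233 world z low [10.9 14.2 20.1] toolz -45.8
y 50 79 world z low [16.3 19.3 25.3] toolz -51.2
```

Emit:
{"op": "drive_tool", "data": {
  "plan": "0 0 0.09 0 0 0 0.6;0 0 0 0 0 0 0.6;0 0 0 0 0 0 -1;0 0 0 0 0 0 -1;0 0 0 0 0 0 -1",
  "force": 50
}}

```text
time_s: 6.7
ee_pos: [0.5052, -0.3831, -0.036]
orientation: [[0.935, 0.356, 0.002], [0.356, -0.935, -0.002], [0.001, 0.002, -1.0]]
ft_force: [-1.3, -1.2, 12.1]
grip_width: 0.0586
gripper_force: 61.8
```

Emit:
{"op": "drive_tool", "data": {
  "plan": "0 0 -0.4 0 0 0 -1;0 0 -1 0 0 0 -1;0 0 -1 0 0 0 -1;0 0 -1 0 0 0 -1;0 0 0 0 0 0 -1"
}}

```text
time_s: 7.2
ee_pos: [0.506, -0.3836, 0.0696]
orientation: [[0.935, 0.356, 0.005], [0.356, -0.935, -0.004], [0.003, 0.006, -1.0]]
ft_force: [0.4, 0.0, -0.2]
grip_width: 0.0586
gripper_force: 54.1
```

Emit:
{"op": "drive_tool", "data": {
  "plan": "0.353 -0.908 0 0 0 0 -1;0.353 -0.908 0 0 0 0 -1;0.353 -0.908 0 0 0 0 -1;0.353 -0.908 0 0 0 0 -1;0.353 -0.908 0 0 0 0 -1;0 0 0 0 0 0 -1"
}}

```text
time_s: 7.8
ee_pos: [0.5053, -0.2332, 0.0646]
orientation: [[0.934, 0.358, -0.0], [0.358, -0.934, 0.001], [-0.0, -0.001, -1.0]]
ft_force: [-0.1, -1.1, 0.2]
grip_width: 0.0588
gripper_force: 54.1
```

Emit:
{"op": "drive_tool", "data": {
  "plan": "0 0 0 0 0 0.084 -1;0 0 0 0 0 0.084 -1;0 0 0 0 0 0.084 -1;0 0 0 0 0 0.084 -1;0 0 0 0 0 0.084 -1;0 0 0 0 0 0 -1;0 0 0 0 0 0 -1"
}}

```text
time_s: 8.5
ee_pos: [0.5054, -0.2365, 0.0645]
orientation: [[0.966, -0.26, -0.0], [-0.26, -0.966, 0.0], [-0.0, -0.0, -1.0]]
ft_force: [-0.1, 0.0, -1.0]
grip_width: 0.0585
gripper_force: 54.1
```

```bash
python3 - <<'E'
from plant import ctrl, snapshot
from h import *
o=ctrl.observe();Rm=o["orientation"];T=np.array(o["ee_pos"]);print(T,o["grip_width"],o["ft_force"])
for n in("scene","top"):
    s=snapshot(n); pickle.dump(s,open(n+"4.pkl","wb"))
    cv2.imwrite(f"pics/{n}4.png",cv2.resize(s["frame"][150:310,200:400] if n=="scene" else s["frame"][180:310,230:410],None,fx=3,fy=3,interpolation=cv2.INTER_CUBIC)[:,:,::-1])
E
```

```text
[ 0.50544134 -0.23645574  0.06449566] 0.058486452552656 [-0.09441029  0.01114869 -0.96025985]
```

View pics/scene4.png

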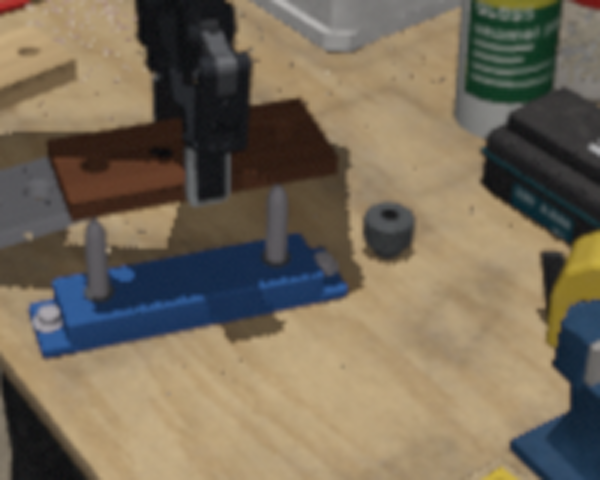

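The board is held level above both dowels: dowel tips at (95,225) and (277,190), board hole visible at (95,165). Lowering gently.

Emit:
{"op": "drive_tool", "data": {
  "plan": "0 0 0.5 0 0 0.002 -1;0 0 0.5 0 0 0 -1;0 0 0.3 0 0 0 -1;0 0 0 0 0 0 -1"
}}

```text
time_s: 9.0
ee_pos: [0.5043, -0.2352, 0.0231]
orientation: [[0.964, -0.265, -0.003], [-0.265, -0.964, 0.003], [-0.004, -0.002, -1.0]]
ft_force: [-2.3, 5.3, -3.9]
grip_width: 0.0588
gripper_force: 54.3
```

Emit:
{"op": "drive_tool", "data": {
  "plan": "-0.04 -0.03 0.4 0 0 0 -1;0 0 0.4 0 0 0 -1;0 0 0.2 0 0 0 -1;0 0 0 0 0 0 -1"
}}

```text
time_s: 9.4
ee_pos: [0.5043, -0.235, -0.0053]
orientation: [[0.964, -0.266, -0.001], [-0.266, -0.964, 0.001], [-0.001, -0.0, -1.0]]
ft_force: [-0.1, 0.1, -0.8]
grip_width: 0.0588
gripper_force: 54.7
```

Emit:
{"op": "drive_tool", "data": {
  "plan": "0 0 0.14 0 0 0 -1;0 0 0.1 0 0 0 -1;0 0 0 0 0 0 -1"
}}

```text
time_s: 9.7
ee_pos: [0.5047, -0.235, -0.0117]
orientation: [[0.964, -0.266, 0.0], [-0.266, -0.964, 0.0], [0.0, -0.0, -1.0]]
ft_force: [-0.5, 3.3, -1.3]
grip_width: 0.0587
gripper_force: 54.7
```

Emit:
{"op": "drive_tool", "data": {
  "plan": "0 0 0.02 0 0 0 0.6;0 0 0 0 0 0 0.6;0 0 0 0 0 0 0.6;0 0 -0.5 0 0 0 0.6;0 0 -1 0 0 0 0.6;0 0 -1 0 0 0 0.6;0 0 -0.6 0 0 0 0.6;0 0 0 0 0 0 0.6"
}}

```text
time_s: 10.5
ee_pos: [0.5058, -0.2358, 0.0837]
orientation: [[0.964, -0.266, 0.004], [-0.266, -0.964, -0.002], [0.004, 0.001, -1.0]]
ft_force: [-0.2, -0.0, 0.1]
grip_width: 0.0682
gripper_force: 0.0
```

```bash
python3 - <<'E'
from plant import ctrl
from h import *
o=ctrl.observe();R=o["orientation"];T=np.array(o["ee_pos"]);print(T,o["grip_width"],np.degrees(np.arctan2(R[1,0],R[0,0])))
d=np.array([.4915,.039,T[2]])-T; print("shift tool mm",(R.T@d*1000).round(1))
E
```

```text
[ 0.50584844 -0.23584693  0.0836668 ] 0.06821291294037572 -15.423032660074762
shift tool mm [ -86.9 -261.1   -0.7]
```

Emit:
{"op": "drive_tool", "data": {
  "plan": "-0.322 -0.967 0 0 0 0 0.6;-0.322 -0.967 0 0 0 0 0.6;-0.322 -0.967 0 0 0 0 0.6;-0.322 -0.967 0 0 0 0 0.6;-0.322 -0.967 0 0 0 0 0.6;-0.322 -0.967 0 0 0 0 0.6;-0.322 -0.967 0 0 0 0 0.6;-0.322 -0.967 0 0 0 0 0.6"
}}

```text
time_s: 11.3
ee_pos: [0.4913, 0.0105, 0.08]
orientation: [[0.964, -0.266, -0.001], [-0.266, -0.964, 0.0], [-0.001, 0.0, -1.0]]
ft_force: [0.4, -0.1, 0.1]
grip_width: 0.0685
gripper_force: 0.0
```

Emit:
{"op": "drive_tool", "data": {
  "plan": "-0.322 -0.967 0 0 0 0 0.6;0 0 0 0 0 -0.083 0.6;0 0 0 0 0 -0.083 0.6;0 0 0 0 0 -0.083 0.6;0 0 0 0 0 0 0.6;0 0 0 0 0 0 0.6"
}}

```text
time_s: 11.9
ee_pos: [0.49, 0.0397, 0.0803]
orientation: [[0.995, 0.1, -0.001], [0.1, -0.995, 0.0], [-0.001, -0.0, -1.0]]
ft_force: [0.1, -0.8, 0.0]
grip_width: 0.0683
gripper_force: 0.0
```

```bash
python3 - <<'E'
from plant import ctrl,snapshot
from h import *
o=ctrl.observe();R=o["orientation"];T=np.array(o["ee_pos"]);print(T,o["grip_width"],np.degrees(np.arctan2(R[1,0],R[0,0])))
d=np.array([.4915,.039,T[2]])-T; print("shift tool mm",(R.T@d*1000).round(1))
s=snapshot("scene"); pickle.dump(s,open("scene5.pkl","wb")); C=cloud(s)[225:275,205:330].reshape(-1,3)
h,e=np.histogram(C[:,2],bins=np.arange(0,.06,.003)); print("fixture z hist",dict(zip((e*1000).round().astype(int).tolist(),h.tolist())))
F=s["frame"];cv2.imwrite("pics/scene5.png",cv2.resize(F[150:330,130:350],None,fx=3,fy=3,interpolation=cv2.INTER_CUBIC)[:,:,::-1])
E
```

```text
[0.49003588 0.03973377 0.08029391] 0.06829432850472425 5.751731937876846
shift tool mm [ 1.4  0.9 -0. ]
fixture z hist {0: 729, 3: 178, 6: 207, 9: 224, 12: 113, 15: 59, 18: 29, 21: 79, 24: 145, 27: 127, 30: 152, 33: 1407, 36: 358, 39: 16, 42: 22, 45: 19, 48: 17, 51: 15, 54: 7}
```

View pics/scene5.png

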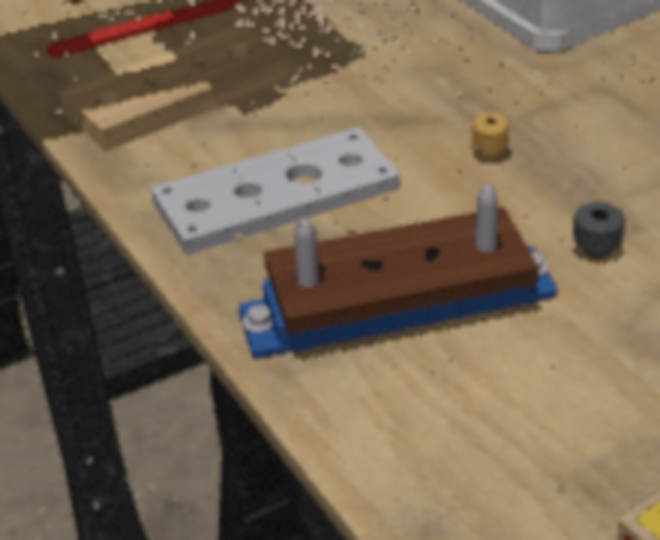

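The backing board sits flat on the bar over both dowels (near dowel at (307,255), far one at (487,220)). Now for the blank.

Emit:
{"op": "drive_tool", "data": {
  "plan": "0.03 0.02 0.9 0 0 0 0.6;0 0 0.9 0 0 0 0.6;0 0 0.9 0 0 0 0.6;0 0 0.7 0 0 0 0.6;0 0 0.35 0 0 0 0.6;0 0 0 0 0 0 0.6"
}}

```text
time_s: 12.55
ee_pos: [0.4905, 0.0393, -0.0327]
orientation: [[0.995, 0.102, -0.002], [0.102, -0.995, 0.0], [-0.002, -0.001, -1.0]]
ft_force: [-0.4, -0.6, -0.1]
grip_width: 0.0684
gripper_force: 0.0
```

Emit:
{"op": "drive_tool", "data": {
  "plan": "0 0 0 0 0 0 -1;0 0 0 0 0 0 -1;0 0 0 0 0 0 -1;0 0 0 0 0 0 -1"
}}

```text
time_s: 12.95
ee_pos: [0.4917, 0.0392, -0.0309]
orientation: [[0.995, 0.104, 0.001], [0.104, -0.995, 0.0], [0.001, 0.0, -1.0]]
ft_force: [-0.9, -0.9, 6.6]
grip_width: 0.059
gripper_force: 54.9
```

Emit:
{"op": "drive_tool", "data": {
  "plan": "0 0 -0.3 0 0 0 -1;0 0 -0.9 0 0 0 -1;0 0 -1 0 0 0 -1;0 0 -1 0 0 0 -1;0 0 -0.5 0 0 0 -1;0 0 0 0 0 0 -1;0 0 0 0 0 0 -1"
}}

```text
time_s: 13.65
ee_pos: [0.4911, 0.0393, 0.0792]
orientation: [[0.995, 0.104, 0.0], [0.104, -0.995, 0.0], [0.0, -0.0, -1.0]]
ft_force: [-0.1, 1.0, -1.5]
grip_width: 0.0589
gripper_force: 54.2
```

```bash
cat > go.py <<'E'
import sys
from plant import ctrl
from h import *
o=ctrl.observe();R=o["orientation"];T=np.array(o["ee_pos"]);y=np.degrees(np.arctan2(R[1,0],R[0,0]))
print(round(o["time_s"],2),T.round(4),round(o["grip_width"],4),"yaw",y.round(2),"ft",np.round(o["ft_force"],1),"grip",o["gripper_force"])
a=list(map(float,sys.argv[1:])); d=np.array([a[0]/1000,a[1]/1000,T[2]])-T
print("shift tool mm",(R.T@d*1000).round(1),"scale",(R.T@d/.03).round(3),"turn scale",round(np.radians(y-a[2])/1.5,3))
E
python3 go.py 504.8 -235.1 -15.4
```

```text
13.65 [0.4911 0.0393 0.0792] 0.0589 yaw 5.97 ft [-0.1  1.  -1.5] grip 54.17862117290497
shift tool mm [-14.9 274.3  -0. ] scale [-0.497  9.144 -0.   ] turn scale 0.249
```

Emit:
{"op": "drive_tool", "data": {
  "plan": "-0.05 0.914 0 0 0 0 -1;-0.05 0.914 0 0 0 0 -1;-0.05 0.914 0 0 0 0 -1;-0.05 0.914 0 0 0 0 -1;-0.05 0.914 0 0 0 0 -1;-0.05 0.914 0 0 0 0 -1;-0.05 0.914 0 0 0 0 -1;-0.05 0.914 0 0 0 0 -1"
}}

```text
time_s: 14.45
ee_pos: [0.5014, -0.181, 0.0779]
orientation: [[0.995, 0.104, -0.002], [0.104, -0.995, 0.001], [-0.002, -0.001, -1.0]]
ft_force: [-0.9, -1.2, -0.5]
grip_width: 0.0586
gripper_force: 54.2
```

Emit:
{"op": "drive_tool", "data": {
  "plan": "-0.05 0.914 0 0 0 0 -1;-0.05 0.914 0 0 0 0 -1;0 0 0 0 0 0.083 -1;0 0 0 0 0 0.083 -1;0 0 0 0 0 0.083 -1;0 0 0 0 0 0 -1;0 0 0 0 0 0 -1"
}}

```text
time_s: 15.15
ee_pos: [0.5045, -0.2348, 0.0784]
orientation: [[0.965, -0.262, -0.001], [-0.262, -0.965, 0.001], [-0.001, -0.0, -1.0]]
ft_force: [0.8, 0.5, -1.1]
grip_width: 0.0592
gripper_force: 54.2
```

```bash
python3 go.py 504.8 -235.1 -15.4
```

```text
15.15 [ 0.5045 -0.2348  0.0784] 0.0592 yaw -15.2 ft [ 0.8  0.5 -1.1] grip 54.2140656709671
shift tool mm [ 0.4  0.3 -0. ] scale [ 0.013  0.008 -0.   ] turn scale 0.002
```

Emit:
{"op": "drive_tool", "data": {
  "plan": "0.01 0.01 0.7 0 0 0.002 -1;0 0 0.6 0 0 0 -1;0 0 0.3 0 0 0 -1;0 0 0 0 0 0 -1;0 0 0 0 0 0 -1"
}}

```text
time_s: 15.65
ee_pos: [0.5053, -0.2354, 0.0318]
orientation: [[0.963, -0.268, 0.0], [-0.268, -0.963, -0.0], [0.0, -0.0, -1.0]]
ft_force: [-0.9, -0.2, 0.1]
grip_width: 0.0588
gripper_force: 54.2
```

Emit:
{"op": "drive_tool", "data": {
  "plan": "0 0 0.4 0 0 0 -1;0 0 0.3 0 0 0 -1;0 0 0.1 0 0 0 -1;0 0 0.07 0 0 0 -1;0 0 0 0 0 0 -1"
}}

```text
time_s: 16.15
ee_pos: [0.5052, -0.2354, 0.0054]
orientation: [[0.963, -0.269, 0.0], [-0.269, -0.963, 0.0], [0.0, -0.0, -1.0]]
ft_force: [-0.0, 1.7, -1.3]
grip_width: 0.0588
gripper_force: 54.1
```

Emit:
{"op": "drive_tool", "data": {
  "plan": "0 0 0.05 0 0 0 -1;0 0 0 0 0 0 -1"
}}

```text
time_s: 16.35
ee_pos: [0.5053, -0.2355, 0.0051]
orientation: [[0.963, -0.269, 0.001], [-0.269, -0.963, -0.0], [0.001, 0.0, -1.0]]
ft_force: [-7.0, 6.8, 16.0]
grip_width: 0.0585
gripper_force: 56.2
```

Emit:
{"op": "drive_tool", "data": {
  "plan": "0 0 -0.03 0 0 0 0.6;0 0 0 0 0 0 0.6;0 0 0 0 0 0 0.6;0 0 -0.5 0 0 0 0.6;0 0 -1 0 0 0 0.6;0 0 -0.9 0 0 0 0.6;0 0 0 0 0 0 0.6;0 0 0 0 0 0 0.6"
}}

```text
time_s: 17.15
ee_pos: [0.5052, -0.2355, 0.0768]
orientation: [[0.963, -0.269, 0.001], [-0.269, -0.963, -0.0], [0.001, 0.0, -1.0]]
ft_force: [-0.1, 0.0, -0.5]
grip_width: 0.0683
gripper_force: 0.0
```

```bash
python3 go.py 496 -103 -4.3
```

```text
17.15 [ 0.5052 -0.2355  0.0768] 0.0683 yaw -15.6 ft [-0.1  0.  -0.5] grip 0.0
shift tool mm [-4.450e+01 -1.252e+02 -1.000e-01] scale [-1.485e+00 -4.172e+00 -2.000e-03] turn scale -0.131
```

Emit:
{"op": "drive_tool", "data": {
  "plan": "-0.297 -0.834 0 0 0 0 0.6;-0.297 -0.834 0 0 0 0 0.6;-0.297 -0.834 0 0 0 0 0.6;-0.297 -0.834 0 0 0 0 0.6;-0.297 -0.834 0 0 0 0 0.6;0 0 0 0 0 -0.066 0.6;0 0 0 0 0 -0.065 0.6;0 0 0 0 0 0 0.6"
}}

```text
time_s: 17.95
ee_pos: [0.4953, -0.1025, 0.0756]
orientation: [[0.997, -0.073, -0.001], [-0.073, -0.997, 0.001], [-0.002, -0.0, -1.0]]
ft_force: [-0.0, 0.3, -1.3]
grip_width: 0.0683
gripper_force: 0.0
```

```bash
python3 go.py 496 -103 -4.3; python3 - <<'E'
from plant import snapshot
from h import *
s=snapshot("scene"); pickle.dump(s,open("scene6.pkl","wb"))
F=s["frame"];cv2.imwrite("pics/scene6.png",cv2.resize(F[150:330,130:350],None,fx=3,fy=3,interpolation=cv2.INTER_CUBIC)[:,:,::-1])
E
```

```text
17.95 [ 0.4953 -0.1025  0.0756] 0.0683 yaw -4.21 ft [-0.   0.3 -1.3] grip 0.0
shift tool mm [ 0.7  0.4 -0. ] scale [ 0.024  0.014 -0.   ] turn scale 0.001
```

View pics/scene6.png

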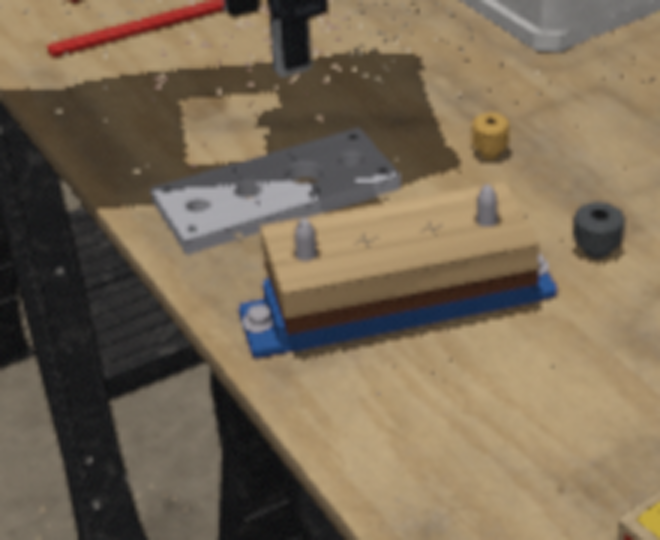

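The blank lies flat on the backing board, and both dowels protrude (at (305,240) and (487,205)). Now the template.

Emit:
{"op": "drive_tool", "data": {
  "plan": "0.02 0.01 0.9 0 0 0 0.6;0 0 0.9 0 0 0 0.6;0 0 0.9 0 0 0 0.6;0 0 0.65 0 0 0 0.6;0 0 0.28 0 0 0 0.6;0 0 0 0 0 0 0.6;0 0 0 0 0 0 0.6"
}}

```text
time_s: 18.7
ee_pos: [0.4967, -0.1034, -0.0316]
orientation: [[0.997, -0.077, 0.001], [-0.077, -0.997, -0.0], [0.001, 0.0, -1.0]]
ft_force: [0.5, 0.6, 0.5]
grip_width: 0.0682
gripper_force: 0.0
```

Emit:
{"op": "drive_tool", "data": {
  "plan": "0 0 0 0 0 0 -1;0 0 0 0 0 0 -1;0 0 0 0 0 0 -1;0 0 0 0 0 0 -1",
  "force": 60
}}

```text
time_s: 19.1
ee_pos: [0.4971, -0.1034, -0.0307]
orientation: [[0.997, -0.076, 0.002], [-0.076, -0.997, -0.001], [0.002, 0.0, -1.0]]
ft_force: [-3.4, 2.2, 10.9]
grip_width: 0.0577
gripper_force: 62.6
```

Emit:
{"op": "drive_tool", "data": {
  "plan": "0 0 -0.3 0 0 0 -1;0 0 -0.9 0 0 0 -1;0 0 -1 0 0 0 -1;0 0 -1 0 0 0 -1;0 0 -0.5 0 0 0 -1;0 0 0 0 0 0 -1;0 0 0 0 0 0 -1"
}}

```text
time_s: 19.8
ee_pos: [0.4962, -0.1032, 0.0787]
orientation: [[0.997, -0.076, 0.0], [-0.076, -0.997, -0.0], [0.0, 0.0, -1.0]]
ft_force: [-0.3, -0.5, -2.4]
grip_width: 0.0579
gripper_force: 65.8
```

```bash
python3 go.py 505.5 -235.3 -15.5
```

```text
19.8 [ 0.4962 -0.1032  0.0787] 0.0579 yaw -4.35 ft [-0.3 -0.5 -2.4] grip 65.84385126829147
shift tool mm [ 19.2 131.    0. ] scale [0.641 4.367 0.   ] turn scale 0.13
```

Emit:
{"op": "drive_tool", "data": {
  "plan": "0.128 0.873 0 0 0 0 -1;0.128 0.873 0 0 0 0 -1;0.128 0.873 0 0 0 0 -1;0.128 0.873 0 0 0 0 -1;0.128 0.873 0 0 0 0 -1;0 0 0 0 0 0.065 -1;0 0 0 0 0 0.065 -1;0 0 0 0 0 0 -1"
}}

```text
time_s: 20.6
ee_pos: [0.505, -0.2351, 0.0773]
orientation: [[0.963, -0.27, -0.002], [-0.27, -0.963, 0.001], [-0.002, -0.001, -1.0]]
ft_force: [0.2, -0.5, -1.9]
grip_width: 0.0579
gripper_force: 65.8
```

Emit:
{"op": "drive_tool", "data": {
  "plan": "0 0 0.5 0 0 0 -1;0 0 0.5 0 0 0 -1;0 0 0.3 0 0 0 -1;0 0 0.3 0 0 0 -1;0 0 0 0 0 0 -1;0 0 0 0 0 0 -1"
}}

```text
time_s: 21.2
ee_pos: [0.5056, -0.2352, 0.0307]
orientation: [[0.964, -0.267, -0.0], [-0.267, -0.964, 0.0], [-0.0, -0.0, -1.0]]
ft_force: [-0.4, 0.5, -1.9]
grip_width: 0.0577
gripper_force: 65.8
```

Emit:
{"op": "drive_tool", "data": {
  "plan": "0 0 0.13 0 0 0 -1;0 0 0.1 0 0 0 -1;0 0 0.03 0 0 0 -1;0 0 0 0 0 0 -1;0 0 0 0 0 0 -1"
}}

```text
time_s: 21.7
ee_pos: [0.5057, -0.2353, 0.0234]
orientation: [[0.964, -0.267, 0.0], [-0.267, -0.964, -0.0], [0.0, 0.0, -1.0]]
ft_force: [-2.3, 2.8, 5.2]
grip_width: 0.0576
gripper_force: 66.6
```

Emit:
{"op": "drive_tool", "data": {
  "plan": "0 0 -0.03 0 0 0 0.6;0 0 0 0 0 0 0.6;0 0 0 0 0 0 0.6;0 0 -0.5 0 0 0 0.4;0 0 -1 0 0 0 0.18;0 0 -0.5 0 0 0 0.18;0 0 0 0 0 0 0.18;0 0 0 0 0 0 0.18"
}}

```text
time_s: 22.5
ee_pos: [0.5055, -0.2352, 0.0834]
orientation: [[0.964, -0.267, -0.0], [-0.267, -0.964, 0.0], [-0.0, -0.0, -1.0]]
ft_force: [-0.6, 0.0, -0.9]
grip_width: 0.0502
gripper_force: 0.0
```

```bash
python3 go.py 632 -254.8 -15.5
```

```text
22.5 [ 0.5055 -0.2352  0.0834] 0.0502 yaw -15.51 ft [-0.6  0.  -0.9] grip 0.0
shift tool mm [127.1 -15.   -0. ] scale [ 4.237 -0.499 -0.   ] turn scale -0.0
```

Emit:
{"op": "drive_tool", "data": {
  "plan": "0.847 -0.1 0 0 0 0 0.18;0.847 -0.1 0 0 0 0 0.18;0.847 -0.1 0 0 0 0 0.18;0.847 -0.1 0 0 0 0 0.18;0.847 -0.1 0 0 0 0 0.18;0 0 0 0 0 0 0.18;0 0 0 0 0 0 0.18"
}}

```text
time_s: 23.2
ee_pos: [0.6316, -0.2545, 0.0819]
orientation: [[0.964, -0.267, -0.002], [-0.267, -0.964, 0.001], [-0.002, -0.001, -1.0]]
ft_force: [-0.5, 0.5, -0.4]
grip_width: 0.0503
gripper_force: 0.0
```

```bash
python3 go.py 632 -254.8 -15.5; python3 - <<'E'
from plant import snapshot
from h import *
s=snapshot("scene"); pickle.dump(s,open("scene7.pkl","wb"))
F=s["frame"];cv2.imwrite("pics/scene7.png",cv2.resize(F[150:290,190:370],None,fx=4,fy=4,interpolation=cv2.INTER_CUBIC)[:,:,::-1])
E
```

```text
23.2 [ 0.6316 -0.2545  0.0819] 0.0503 yaw -15.49 ft [-0.5  0.5 -0.4] grip 0.0
shift tool mm [ 0.5  0.2 -0. ] scale [ 0.016  0.008 -0.   ] turn scale 0.0
```

View pics/scene7.png

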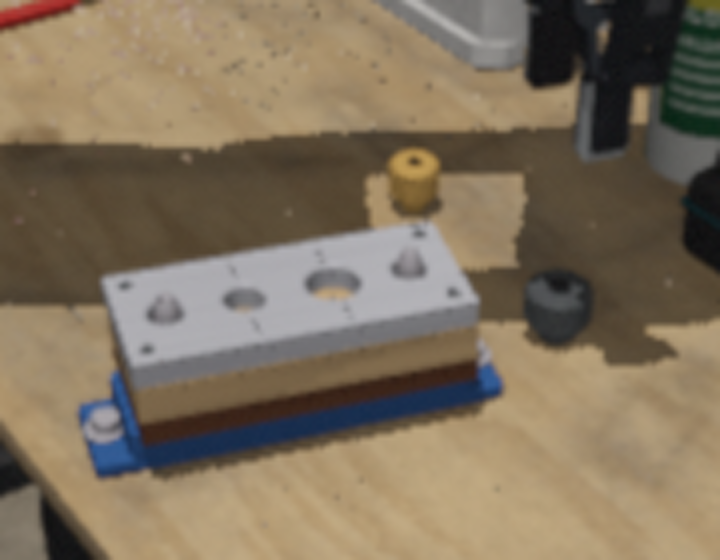

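The template sits flat on the dowels, with the larger hole at (332,284) and the smaller at (244,299). The gripper is above the steel bush at (557,300), so I grasp it next.

Emit:
{"op": "drive_tool", "data": {
  "plan": "0.01 0 0.9 0 0 0 0.18;0 0 0.9 0 0 0 0.18;0 0 0.8 0 0 0 0.18;0 0 0.6 0 0 0 0.18;0 0 0.17 0 0 0 0.18;0 0 0 0 0 0 0.18"
}}

```text
time_s: 23.85
ee_pos: [0.6316, -0.2547, -0.0177]
orientation: [[0.964, -0.268, -0.001], [-0.268, -0.964, 0.001], [-0.001, -0.0, -1.0]]
ft_force: [-0.9, 0.0, 0.3]
grip_width: 0.0502
gripper_force: 0.0
```

Emit:
{"op": "drive_tool", "data": {
  "plan": "0 0 0 0 0 0 -1;0 0 0 0 0 0 -1;0 0 0 0 0 0 -1;0 0 0 0 0 0 -1",
  "force": 40
}}

```text
time_s: 24.25
ee_pos: [0.633, -0.2552, -0.0157]
orientation: [[0.964, -0.267, 0.002], [-0.267, -0.964, -0.001], [0.002, 0.0, -1.0]]
ft_force: [-1.7, 0.2, 7.5]
grip_width: 0.0282
gripper_force: 39.5
```

```bash
python3 - <<'E'
from h import *
s=pickle.load(open("scene7.pkl","rb")); g=cv2.cvtColor(s["frame"],cv2.COLOR_RGB2GRAY)
hsv=cv2.cvtColor(s["frame"],cv2.COLOR_RGB2HSV)
# template top face outline
C=cloud(s); m=((np.abs(C[...,2]-.0645)<.003)).astype(np.uint8); m[:200]=0;m[250:]=0;m[:,:205]=0;m[:,315:]=0
cs,_=cv2.findContours(m,cv2.RETR_EXTERNAL,cv2.CHAIN_APPROX_NONE);c=max(cs,key=cv2.contourArea)[:,0]
print("face",*rect(onplane(s,c,.066)),C[...,2][m>0].mean())
# dark/other pixels within the face: holes
for nm,(u,v) in dict(big=(273,221),small=(251,224.7),d1=(231.3,229),d2=(292.3,218.2)).items(): print(nm,(onplane(s,(u,v),.066)*1000).round(1))
E
```

```text
face [ 504.5 -240.4] [144.7  66.3] -15.4 0.06502223845687491
big [[ 522.9 -243.9   66. ]]
small [[ 487.3 -233.2   66. ]]
d1 [[ 454.7 -226.1   66. ]]
d2 [[ 554.2 -254.5   66. ]]
```

Emit:
{"op": "drive_tool", "data": {
  "plan": "0 0 -0.3 0 0 0 -1;0 0 -0.9 0 0 0 -1;0 0 -1 0 0 0 -1;0 0 -0.9 0 0 0 -1;0 0 0 0 0 0 -1;0 0 0 0 0 0 -1"
}}

```text
time_s: 24.85
ee_pos: [0.6326, -0.255, 0.0767]
orientation: [[0.964, -0.267, 0.001], [-0.267, -0.964, -0.001], [0.001, 0.0, -1.0]]
ft_force: [-0.1, -0.9, -1.3]
grip_width: 0.0285
gripper_force: 39.6
```

```bash
python3 go.py 523.5 -240.5 -15.5; python3 - <<'E'
from plant import snapshot,ctrl
from h import *
T=np.array(ctrl.observe()["ee_pos"]);R=ctrl.observe()["orientation"]
for n in("scene","top"):
    s=snapshot(n); pickle.dump(s,open(n+"8.pkl","wb")); C=cloud(s); L=(C-T)@R*1000
    X=(T+[0,0,.03]-s["eye"])@np.array(s["attitude"]);p=((s["mtx"]@X)[:2]/X[2]).astype(int)
    F=s["frame"]; y0,x0=max(p[1]-50,0),max(p[0]-65,0)
    cv2.imwrite(f"pics/{n}8.png",cv2.resize(F[y0:y0+100,x0:x0+130],None,fx=5,fy=5,interpolation=cv2.INTER_CUBIC)[:,:,::-1]); print(n,p,x0,y0)
E
```

```text
24.85 [ 0.6326 -0.255   0.0767] 0.0285 yaw -15.51 ft [-0.1 -0.9 -1.3] grip 39.63925440330058
shift tool mm [-109.    15.2   -0.2] scale [-3.633  0.508 -0.005] turn scale -0.0
scene [331 184] 266 134
top [331 176] 266 126
```

View pics/scene8.png

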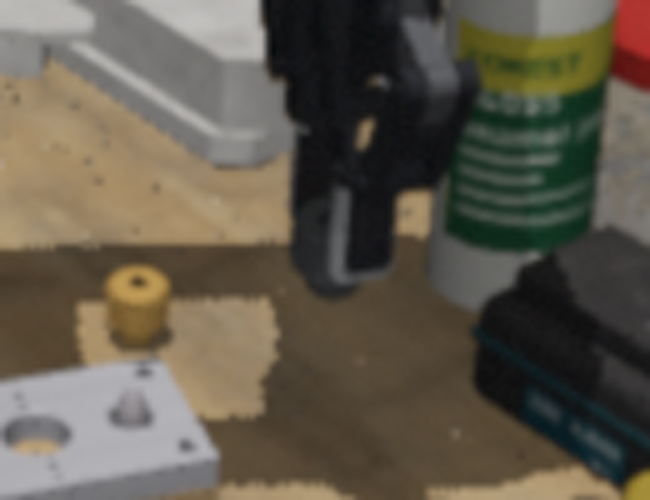

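The steel bush is held upright, its foot at about (330,295) just below the pads. I carry it over the larger hole.

Emit:
{"op": "drive_tool", "data": {
  "plan": "-0.908 0.127 0 0 0 0 -1;-0.908 0.127 0 0 0 0 -1;-0.908 0.127 0 0 0 0 -1;-0.908 0.127 0 0 0 0 -1;0 0 0 0 0 0 -1;0 0 0 0 0 0 -1"
}}

```text
time_s: 25.55
ee_pos: [0.523, -0.2404, 0.0754]
orientation: [[0.963, -0.268, -0.0], [-0.268, -0.963, 0.0], [-0.0, -0.0, -1.0]]
ft_force: [1.0, 0.1, -0.6]
grip_width: 0.0278
gripper_force: 39.6
```

```bash
python3 go.py 523.5 -240.5 -15.5; python3 - <<'E'
from plant import snapshot,ctrl
from h import *
s=snapshot("scene"); pickle.dump(s,open("scene9.pkl","wb"))
cv2.imwrite("pics/scene9.png",cv2.resize(s["frame"][165:265,210:330],None,fx=5,fy=5,interpolation=cv2.INTER_CUBIC)[:,:,::-1])
E
```

```text
25.55 [ 0.523  -0.2404  0.0754] 0.0278 yaw -15.54 ft [ 1.   0.1 -0.6] grip 39.64128399733454
shift tool mm [ 0.5 -0.  -0. ] scale [ 0.018 -0.    -0.   ] turn scale -0.0
```

View pics/scene9.png

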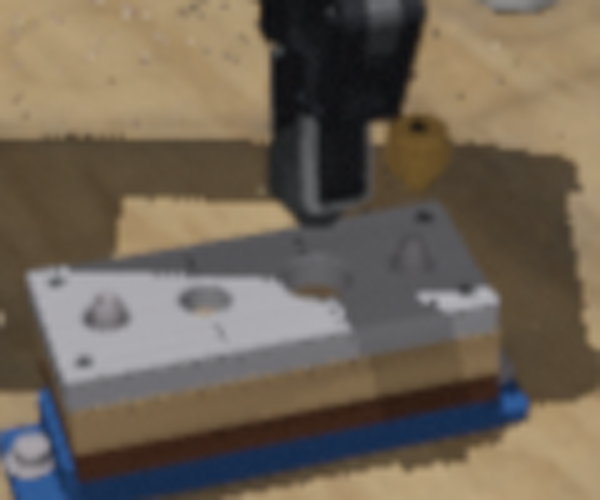

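The bush foot (318,222) is above the larger hole (320,275). Lowering.

Emit:
{"op": "drive_tool", "data": {
  "plan": "0.01 0 0.4 0 0 0 -1;0 0 0.3 0 0 0 -1;0 0 0.15 0 0 0 -1;0 0 0.1 0 0 0 -1;0 0 0 0 0 0 -1;0 0 0 0 0 0 -1"
}}

```text
time_s: 26.2
ee_pos: [0.5237, -0.2405, 0.0473]
orientation: [[0.964, -0.267, 0.0], [-0.267, -0.964, 0.0], [0.0, -0.0, -1.0]]
ft_force: [0.0, -0.1, -1.6]
grip_width: 0.0275
gripper_force: 39.6
```

Foot about 3 mm into the hole with no contact. Continue.

Emit:
{"op": "drive_tool", "data": {
  "plan": "0 0 0.1 0 0 0 -1;0 0 0.1 0 0 0 -1;0 0 0.05 0 0 0 -1;0 0 0 0 0 0 -1;0 0 0 0 0 0 -1"
}}

```text
time_s: 26.7
ee_pos: [0.5236, -0.2405, 0.0397]
orientation: [[0.964, -0.267, 0.0], [-0.267, -0.964, 0.0], [0.0, -0.0, -1.0]]
ft_force: [0.4, -0.2, -0.5]
grip_width: 0.0276
gripper_force: 39.6
```

Emit:
{"op": "drive_tool", "data": {
  "plan": "0 0 0.04 0 0 0 -1;0 0 0.04 0 0 0 -1;0 0 0 0 0 0 -1"
}}

```text
time_s: 27.0
ee_pos: [0.5238, -0.2406, 0.0391]
orientation: [[0.964, -0.267, 0.001], [-0.267, -0.964, -0.001], [0.001, 0.0, -1.0]]
ft_force: [-8.6, 5.8, 22.5]
grip_width: 0.0276
gripper_force: 41.8
```

Emit:
{"op": "drive_tool", "data": {
  "plan": "0 0 -0.06 0 0 0 0.18;0 0 0 0 0 0 0.18;0 0 0 0 0 0 0.18;0 0 -0.3 0 0 0 0.18;0 0 -0.7 0 0 0 0.18;0 0 -0.7 0 0 0 0.18;0 0 0 0 0 0 0.18;0 0 0 0 0 0 0.18"
}}

```text
time_s: 27.8
ee_pos: [0.5237, -0.2406, 0.0906]
orientation: [[0.964, -0.267, 0.001], [-0.267, -0.964, -0.0], [0.001, 0.0, -1.0]]
ft_force: [0.0, 0.6, -0.2]
grip_width: 0.0502
gripper_force: 0.0
```

```bash
python3 go.py 633.5 -138 -15.5
```

```text
27.8 [ 0.5237 -0.2406  0.0906] 0.0502 yaw -15.51 ft [ 0.   0.6 -0.2] grip 0.0
shift tool mm [  78.4 -128.2    0. ] scale [ 2.612e+00 -4.273e+00  1.000e-03] turn scale -0.0
```

Emit:
{"op": "drive_tool", "data": {
  "plan": "0.522 -0.855 0 0 0 0 0.18;0.522 -0.855 0 0 0 0 0.18;0.522 -0.855 0 0 0 0 0.18;0.522 -0.855 0 0 0 0 0.18;0.522 -0.855 0 0 0 0 0.18;0 0 0 0 0 0 0.18;0 0 0 0 0 0 0.18"
}}

```text
time_s: 28.5
ee_pos: [0.633, -0.1374, 0.089]
orientation: [[0.964, -0.266, -0.002], [-0.266, -0.964, 0.001], [-0.002, -0.0, -1.0]]
ft_force: [-0.2, -0.6, 0.3]
grip_width: 0.0503
gripper_force: 0.0
```

```bash
python3 go.py 633.5 -138 -15.5; python3 - <<'E'
from plant import snapshot,ctrl
from h import *
s=snapshot("scene"); pickle.dump(s,open("scene10.pkl","wb"))
cv2.imwrite("pics/scene10.png",cv2.resize(s["frame"][145:265,205:345],None,fx=5,fy=5,interpolation=cv2.INTER_CUBIC)[:,:,::-1])
E
```

```text
28.5 [ 0.633  -0.1374  0.089 ] 0.0503 yaw -15.45 ft [-0.2 -0.6  0.3] grip 0.0
shift tool mm [ 0.6  0.5 -0. ] scale [ 0.021  0.015 -0.   ] turn scale 0.001
```

View pics/scene10.png

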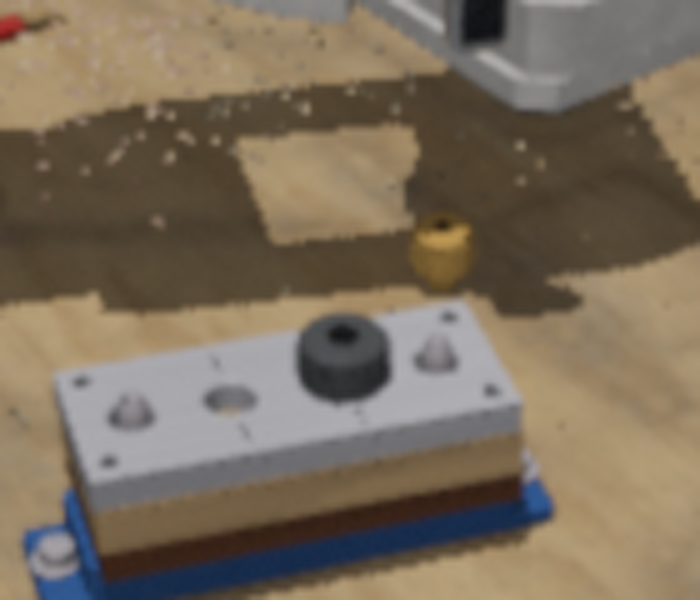

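The steel bush is seated flat in the larger hole at (343,355). The brass bush at (442,250) is next.

Emit:
{"op": "drive_tool", "data": {
  "plan": "0.02 0.01 0.9 0 0 0 0.18;0 0 0.9 0 0 0 0.18;0 0 0.9 0 0 0 0.18;0 0 0.65 0 0 0 0.18;0 0 0.2 0 0 0 0.18;0 0 0 0 0 0 0.18"
}}

```text
time_s: 29.15
ee_pos: [0.633, -0.1388, -0.0169]
orientation: [[0.963, -0.268, -0.001], [-0.268, -0.963, 0.0], [-0.001, -0.0, -1.0]]
ft_force: [0.6, 0.0, 0.7]
grip_width: 0.0502
gripper_force: 0.0
```

Emit:
{"op": "drive_tool", "data": {
  "plan": "0 0 0 0 0 0 -1;0 0 0 0 0 0 -1;0 0 0 0 0 0 -1;0 0 0 0 0 0 -1"
}}

```text
time_s: 29.55
ee_pos: [0.6345, -0.1388, -0.0151]
orientation: [[0.964, -0.267, 0.002], [-0.267, -0.964, -0.001], [0.002, 0.0, -1.0]]
ft_force: [-1.0, -2.8, 6.4]
grip_width: 0.0221
gripper_force: 38.8
```

Emit:
{"op": "drive_tool", "data": {
  "plan": "0 0 -0.3 0 0 0 -1;0 0 -0.9 0 0 0 -1;0 0 -1 0 0 0 -1;0 0 -1 0 0 0 -1;0 0 -0.2 0 0 0 -1;0 0 0 0 0 0 -1"
}}

```text
time_s: 30.15
ee_pos: [0.6343, -0.1384, 0.0872]
orientation: [[0.964, -0.267, 0.002], [-0.267, -0.964, -0.001], [0.002, -0.0, -1.0]]
ft_force: [0.3, 1.8, -0.9]
grip_width: 0.0222
gripper_force: 39.1
```

```bash
python3 go.py 487.1 -230.4 -15.5
```

```text
30.15 [ 0.6343 -0.1384  0.0872] 0.0222 yaw -15.5 ft [ 0.3  1.8 -0.9] grip 39.11237518186681
shift tool mm [-117.3  128.    -0.3] scale [-3.909  4.267 -0.009] turn scale -0.0
```

Emit:
{"op": "drive_tool", "data": {
  "plan": "-0.782 0.853 0 0 0 0 -1;-0.782 0.853 0 0 0 0 -1;-0.782 0.853 0 0 0 0 -1;-0.782 0.853 0 0 0 0 -1;-0.782 0.853 0 0 0 0 -1;0 0 0 0 0 0 -1;0 0 0 0 0 0 -1"
}}

```text
time_s: 30.85
ee_pos: [0.4859, -0.2303, 0.0849]
orientation: [[0.963, -0.269, -0.001], [-0.269, -0.963, 0.001], [-0.001, -0.001, -1.0]]
ft_force: [-0.6, -0.5, -0.8]
grip_width: 0.0219
gripper_force: 39.2
```

```bash
python3 go.py 487.1 -230.4 -15.5
```

```text
30.85 [ 0.4859 -0.2303  0.0849] 0.0219 yaw -15.59 ft [-0.6 -0.5 -0.8] grip 39.15463404497132
shift tool mm [ 1.2 -0.2 -0. ] scale [ 0.039 -0.007 -0.   ] turn scale -0.001
```

Emit:
{"op": "drive_tool", "data": {
  "plan": "0.025 0 0.5 0 0 0 -1;0 0 0.4 0 0 0 -1;0 0 0.25 0 0 0 -1;0 0 0.1 0 0 0 -1;0 0 0 0 0 0 -1;0 0 0 0 0 0 -1"
}}

```text
time_s: 31.45
ee_pos: [0.4875, -0.2304, 0.0484]
orientation: [[0.964, -0.267, 0.0], [-0.267, -0.964, -0.0], [0.0, -0.0, -1.0]]
ft_force: [-1.0, -0.1, -0.1]
grip_width: 0.0217
gripper_force: 39.2
```

Emit:
{"op": "drive_tool", "data": {
  "plan": "0 0 0.1 0 0 0 -1;0 0 0.1 0 0 0 -1;0 0 0.04 0 0 0 -1;0 0 0 0 0 0 -1"
}}

```text
time_s: 31.85
ee_pos: [0.4873, -0.2304, 0.041]
orientation: [[0.964, -0.267, 0.0], [-0.267, -0.964, 0.0], [0.0, -0.0, -1.0]]
ft_force: [-0.3, 0.4, 1.3]
grip_width: 0.0218
gripper_force: 39.3
```

Emit:
{"op": "drive_tool", "data": {
  "plan": "0 0 0.04 0 0 0 -1;0 0 0.03 0 0 0 -1;0 0 0 0 0 0 -1"
}}

```text
time_s: 32.15
ee_pos: [0.4879, -0.2309, 0.0402]
orientation: [[0.964, -0.267, 0.002], [-0.267, -0.964, -0.001], [0.002, 0.001, -1.0]]
ft_force: [-2.7, 0.8, 17.0]
grip_width: 0.0216
gripper_force: 40.0
```

Emit:
{"op": "drive_tool", "data": {
  "plan": "0 0 -0.06 0 0 0 0.18;0 0 0 0 0 0 0.18;0 0 0 0 0 0 0.18;0 0 -0.3 0 0 0 0.18;0 0 -0.8 0 0 0 0.18;0 0 -1 0 0 0 0.18;0 0 -1 0 0 0 0.18;0 0 -1 0 0 0 0.18"
}}

```text
time_s: 32.95
ee_pos: [0.4871, -0.2303, 0.1654]
orientation: [[0.964, -0.267, 0.0], [-0.267, -0.964, 0.0], [0.0, -0.0, -1.0]]
ft_force: [0.2, -0.2, -0.3]
grip_width: 0.0499
gripper_force: 0.0
```

Emit:
{"op": "drive_tool", "data": {
  "plan": "0 -0.9 -0.2 0 0 0 0.18;0 -0.9 0 0 0 0 0.18;0 -0.9 0 0 0 0 0.18;0 -0.9 0 0 0 0 0.18;0 -0.9 0 0 0 0 0.18;0 0 0 0 0 0 0.18"
}}

```text
time_s: 33.55
ee_pos: [0.5239, -0.0978, 0.1703]
orientation: [[0.964, -0.265, 0.001], [-0.265, -0.964, 0.001], [0.0, -0.001, -1.0]]
ft_force: [-0.6, 0.7, -0.3]
grip_width: 0.0505
gripper_force: 0.0
```

```bash
python3 - <<'E'
from plant import snapshot,ctrl
from h import *
s=snapshot("scene"); C=cloud(s)
cv2.imwrite("pics/scene11.png",cv2.resize(s["frame"][170:280,190:330],None,fx=5,fy=5,interpolation=cv2.INTER_CUBIC)[:,:,::-1])
t=snapshot("top"); 
for n,q in(("scene",s),("top",t)):
  c=cloud(q).reshape(-1,3)
  for k,(x,y) in dict(steel=(523.6,-240.6),brass=(487.3,-230.5)).items():
    r=np.hypot(c[:,0]*1000-x,c[:,1]*1000-y); z=c[(r<11)&(r>5)&(c[:,2]<.12)][:,2]*1000
    print(n,k,len(z),np.percentile(z,[25,50,75]).round(1) if len(z) else None)
  z=c[(np.abs(c[:,2]-.066)<.006)&(np.abs(c[:,0]-.505)<.06)&(np.abs(c[:,1]+.235)<.03)][:,2]; print("template",np.median(z)*1000 if len(z) else None)
E
```

```text
scene steel 65 [81.9 82.3 82.9]
scene brass 93 [78.3 81.6 82.2]
template 65.27267382766023
top steel 82 [83.3 84.  84.9]
top brass 85 [82.9 83.9 84.8]
template 67.02534540051464
```

View pics/scene11.png

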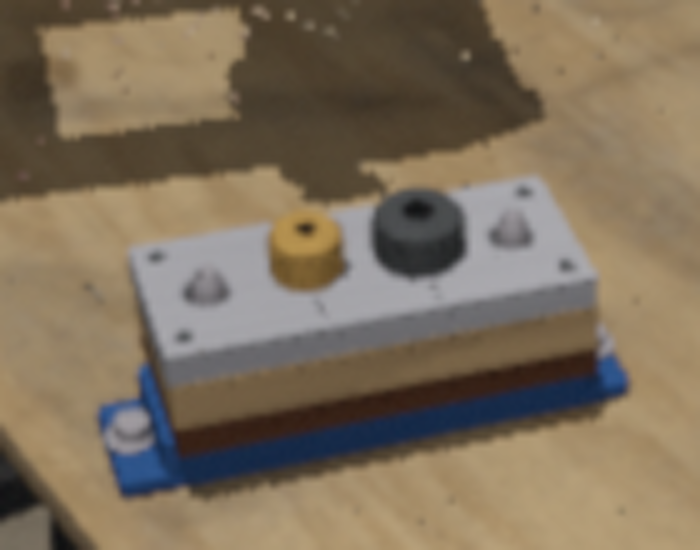

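Both bushes are home: brass at (306,248) and steel at (418,232). Their head tops measure 17 mm above the template, as they should, and the stack is flat and in order.

```bash
python3 -c "
from plant import ctrl
print(ctrl.hand_in())"
```

```text
the job is handed in; nothing more can be done
None
```

The fixture is loaded and handed in at about 34 s: board, blank and template stacked flat in that order, with both bushes fully home. The reported TCP turned out to lie about 31 mm past the real fingertips, so the first two grasps closed above the board without touching it.

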